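Count to the third bay and push the battery home

ROBOT

A 6-joint arm with a two-finger parallel gripper is mounted at the origin on the work surface. World frame = base frame: x ahead of the robot, y to its left, z up, the work surface at z = 0. Lengths are in m, angles in degrees, forces in N, time in s.
With the tool pointing down it reaches from about 0.375 to 0.9 m from the base axis. Payload 3.1 kg.
Tool frame: the origin (TCP) lies at the very end of the fingers, on their centre line; the grasp point (between the pads) lies 19 mm behind it (grip_point_offset is the distance from the TCP to the grasp point, in m); y points along the fingers, x is the direction in which the jaws open and shut, and the axes are right-handed (so a half turn about y gives the same grasp; the last joint's range is limited). The gripper opens to 87 mm and grips with 3 to 60 N. Pads are 19 mm wide; open, the fingers measure 117 mm over their backs; the gripper's body (75 mm by 190 mm) begins 51 mm behind the grasp point.
Start: joints at [-80.071, 30.224, 82.088, -0, 67.689, -10.227], TCP at [0.215, -0.587, 0.192] pointing down, gripper open.
Joint ranges: [-176.69, 176.69], [-43.24, 126.21], [12.49, 139.97], [-82, 262], [0, 151.66], [-163.58, 163.58]. Speed limits (degrees/s): [159.86, 159.86, 180, 180, 180, 180].

INTERFACE

Orientations are given as a 3x3 rotation matrix whose columns are the frame's x, y, z axes.
In Python, from rig import * gives the robot as it stands.
- The arm moves only by the tool send_rows, never from a script. Its argument "moves" is text: rows parted by semicolons, each of 5 numbers parted by spaces: the finger opening in mm, from 0 to 87, then the shift along the tool's x, y, z in mm, then the turn about the tool's y in degrees. In form: fingers dx dy dz yaw; .... A call has 1 to 20 rows; each row shifts and turns the commanded pose from where the row before left it, along the tool's axes as they then stand; what a row does not reach is not made up. A row lasts 1/12 s, in which the tool goes at most 41.7 mm and 7.16 degrees, less where a joint would pass 70% of its speed; a pose out of reach is approached as far as the arm can. A call is refused whole if a number of a shift passes 41.7 or a number of a turn 7.16, either way. A call with a gripper value outside its range is refused whole. The fingers move at their own pace and stop on an object; the grip force is fixed at half the most. Time passes only in rows, so rows that do not move let the fingers close. It gives the time, the measured TCP pose, the force and the opening at its end, in the units of the state.
- read_state(): the state, without advancing time (a new reading comes with each control period).
- capture(name): name is "scene" or "top" or "wrist"; returns a dict with "image" (420x560x3 uint8, blue, green, red), "z_map" (420x560 float32, m along the optical axis (not along the pixel's ray), 0 where there is no reading), "mtx" (3x3 intrinsics, pixels), "origin" and "rotation" of the camera in the world; the wrist camera has in their place "tool_from_camera" (4x4, takes a point from camera to tool coordinates, whose origin is the TCP and whose axes are the tool frame's). Camera axes: x right, y up, looking along -z (the intrinsics and any distortion apply to the point x, -y, -z); pixel columns grow to the right and rows downward; lengths in m; the calibration is good to about 2 mm. A picture is of the moment at which its call begins: read the wrist's pose just before it.
- hand_in(): hands the job in, once; it reports no verdict.
Trained networks look in a picture, given as the dict that the camera call returned (one of the last four; its "shot" number tells which), for a name from the list of things; names that differ only in an ending like _2 or _b are one class to them, and where a whole thing is asked for, a point or a joint stands for the part that bears it (a point fixed in the world has none). Each returns a list of dicts, best first, with "p" (0 to 1); they miss things now and then, are a little off and sometimes report something else, mostly with a low value. They report only what shows in the picture. A call takes as long as a camera call.
- search_frame(picture, name): "bbox" ([left, top, right, bottom] in pixels, round what is visible of it).
- masks_of(picture, name): "region" (420x560 bool, what is visible of it) and "bbox" ([left, top, right, bottom] in pixels, round what is visible of it).
- mark_of(picture, name): "pixel" ([row, column] in pixels: a listed point, or the origin of a listed thing).
The state is a dict: "time_s": time; "joint_positions": joint angles; "qvel": joint speeds; "tau": joint torques, N m; "position": TCP position; "tcp_rot": TCP orientation; "force": force on the tool from outside, world axes, zero at the start; "moment": the same for the moment, N m; "opening": opening from 0.0 (shut) to 1.0 (fully open).
Only numpy, scipy, OpenCV 4.12 (cv2) and the standard library are available. Lean on these libraries where they do the work, as an engineer would, in place of code of your own. Each camera call takes 0.05 s, during which the arm holds its last target. There are 200 camera calls.

TASK

Shut the gripper's fingers and, starting at the tall end board of the battery rack, run a fingertip along the top rail over the first, second and third bays in turn to count them. Then, still with the fingers only pushing, slide the loose battery pack along the ledge and push it fully home into that third bay. Do not lift or tip the pack, do not put it into another bay on the way, and leave the packs already stored, the tin and everything else on the table where they are.

Things in the scene. Friction and masses are not known exactly. Their poses are not given: they have to be found in the camera images.
- rack: wooden rack fixed to the table, 191 mm deep (x), 362 wide (y); six bays in a row, open on top and to the front (-x, the robot's side). Origin: on the table under the middle of the line of divider fronts; x into the bays, y along the row to the robot's left. Its frame, mm: base x -96 to 95, top (ledge, bay floors) at z 10; bay centres y = 135, 81, 27, -27, -81, -135.
- rack_bays (a point): point on the bay floor level, rack-frame (0, 0, 10) mm, axes as the rack's. Each bay is 44 mm wide between 10 mm thick dividers with round fronts, which run from x = 0 to 90, tops 56 mm above the table; the rear stop of the bays is at x = 83.
- rack_ledge (a point): middle of the ledge in front of the dividers, rack-frame (-42.5, 0, 10) mm. The ledge runs along y, open at both ends, 85 mm wide between the divider fronts (x = 0) and a low lip (x = -92 to -85, its top 18 mm above the table).
- rack_rail (a point): middle of the flat rigid top of the aluminium rail, rack-frame (60, 0, 66) mm. The rail is 22 mm wide (x = 49 to 71), runs along y across the dividers over all six bays.
- pack: the loose battery pack: black block 80 mm long (x), 38 wide (y), 30 high, with a narrower grey top 60 x 26 mm, 40 high in all; 0.15 to 0.31 kg. Origin: centre of its underside. It lies on the ledge near one end, lengthwise in x, 5 mm to spare, and slides when pushed low. Home in a bay its origin is at rack x = 43 mm, its front face 3 mm behind the divider fronts.
- end_tall: the tall end board, 14 mm thick (y), 70 mm deep (x), 85 mm high, its top 95 mm above the table. Fixed at one end of the row of bays, beside the first bay: at y = +174 or -174 mm and x = 50 mm in the rack's frame. Bays are counted from here. Origin: centre of its underside.
- end_low: the low end board at the other end, same but 46 mm high, level with the dividers. Origin: centre of its underside.
- rail1: the 54 mm stretch of the rail over the bay at y = +135 mm of the rack's frame (bay 1 from the +y end). Origin: middle of its underside, 10 mm below its top. The six stretches look like one rail.
- rail2: the 54 mm stretch of the rail over the bay at y = +81 mm of the rack's frame (bay 2 from the +y end). Origin: middle of its underside, 10 mm below its top. The six stretches look like one rail.
- rail3: the 54 mm stretch of the rail over the bay at y = +27 mm of the rack's frame (bay 3 from the +y end). Origin: middle of its underside, 10 mm below its top. The six stretches look like one rail.
- rail4: the 54 mm stretch of the rail over the bay at y = -27 mm of the rack's frame (bay 4 from the +y end). Origin: middle of its underside, 10 mm below its top. The six stretches look like one rail.
- rail5: the 54 mm stretch of the rail over the bay at y = -81 mm of the rack's frame (bay 5 from the +y end). Origin: middle of its underside, 10 mm below its top. The six stretches look like one rail.
- rail6: the 54 mm stretch of the rail over the bay at y = -135 mm of the rack's frame (bay 6 from the +y end). Origin: middle of its underside, 10 mm below its top. The six stretches look like one rail.
- tin: round tin with lid, 56 mm across and 38 mm high, standing on the rack's ledge at the end where the loose pack is not. Origin: centre of its underside. A bystander.
- stored_a: battery pack already home in the second bay from the rack's +y end, same make as the loose pack. Origin: centre of its underside.
- stored_b: battery pack already home in the second bay from the rack's -y end, same make. Origin: centre of its underside.
- mug: white mug, 80 mm across, 90 mm high, a bystander on the table to the left
- jar: closed amber jar, 64 mm across, 75 mm high, a bystander on the table to the right
- screwdriver: screwdriver lying on the table to the right, a bystander
- torch: metal torch standing on its head, 42 mm across, 95 mm high, a bystander on the table to the left

How it is judged:
By the outcome, as a careful person would: the job done as asked, in the order asked, and still so for the second after the job is handed in, with the robot touching nothing.
It also fails if it takes over 69 s, if anything falls off the work surface, if the arm or the gripper's body presses on something with over 40 N, if the wrist force passes 120 N, or if a joint passes its speed limit or range.

## Working session

There is one attempt and no reset: what is moved stays moved. The work goes in short steps, Python scripts to look and compute and a tool call to move; the robot and the scene stay as the last step left them, time stands still between calls to the robot, and variables do not carry over. Pictures are saved under pics/ and viewed, about 8 in all and at most 12, crops included, and the job is handed in when it is done.

Besides the shell and the picture viewer there is one more tool, called after "Emit:" as name(argument=value, ...), one argument or row to a line, values as JSON. send_rows: Moves the arm, as the interface text tells. Its arguments: {"type":"object","properties":{"moves":{"type":"string"}},"required":["moves"]}

```bash
mkdir -p pics; ls; cat > h.py <<'E'
from rig import *
import numpy as np, cv2
def world(c,px,z=None):
    """pixel [row,col] -> world, via depth or by intersecting plane z"""
    r,q=px; K=c["mtx"]; d=np.array([(q-K[0,2])/K[0,0],-(r-K[1,2])/K[1,1],-1.])
    R=np.array(c["rotation"]);o=np.array(c["origin"])
    if z is None: return o+R@(d*c["z_map"][int(r),int(q)])
    w=R@d; return o+w*(z-o[2])/w[2]
E
python3 - <<'E'
from h import *
s=read_state();print(s["position"],s["tcp_rot"],s["force"],s["time_s"])
for n in("top","scene"):
    c=capture(n);cv2.imwrite(f"pics/{n}1.png",c["image"]);print(n,c["mtx"],c["origin"],c.get("rotation"),[k for k in c])
    for t,z in(("rack_bays",.01),("rack_ledge",.01),("rack_rail",.066),("pack",.01),("end_tall",.01),("end_low",.01),("tin",.01),("stored_a",.01)):
        for m in mark_of(c,t)[:2]: print(t,np.round(m["p"],2),np.round(m["pixel"]),np.round(world(c,m["pixel"],z),4))
E
```

```text
pics
[ 0.21528085 -0.58589026  0.19109088] [[ 3.44645755e-01 -3.72507734e-04  9.38732744e-01]
 [-9.38730406e-01  2.13018877e-03  3.44645742e-01]
 [-2.12806115e-03 -9.99997662e-01  3.84476180e-04]] [-0.21046084  0.11005613  0.46356707] 0.0
top [[525.35852309   0.         276.23186301]
 [  0.         525.35852309 208.07555708]
 [  0.           0.           1.        ]] [4.12005961e-01 7.13131124e-04 1.43598144e+00] [[ 0.01189409  0.9966127  -0.0813736 ]
 [-0.99992482  0.0120971   0.00200226]
 [ 0.00297986  0.08134367  0.99668166]] ['image', 'z_map', 'mtx', 'origin', 'rotation', 'shot']
rack_bays 0.66 [198. 283.] [ 0.5557 -0.0211  0.01  ]
rack_ledge 0.63 [220. 281.] [ 0.4952 -0.0155  0.01  ]
rack_rail 0.6 [179. 291.] [ 0.6005 -0.0389  0.066 ]
pack 0.85 [217. 228.] [0.5017 0.1273 0.01  ]
pack 0.51 [180. 289.] [ 0.6053 -0.0356  0.01  ]
end_tall 0.61 [188. 351.] [ 0.5846 -0.2069  0.01  ]
end_low 0.62 [181. 222.] [0.6003 0.1483 0.01  ]
tin 0.81 [220. 333.] [ 0.4986 -0.1574  0.01  ]
stored_a 0.7 [183. 258.] [0.5969 0.048  0.01  ]
stored_a 0.58 [190. 313.] [ 0.5806 -0.1031  0.01  ]
scene [[54
[... 182 characters left out ...]
9  0.43893105]
 [ 0.56477205 -0.49596046  0.65958756]
 [-0.01699071  0.79210323  0.61015063]] ['image', 'z_map', 'mtx', 'origin', 'rotation', 'shot']
rack_bays 0.62 [156. 243.] [ 0.4114 -0.4115  0.01  ]
rack_bays 0.59 [234. 271.] [ 0.5555 -0.0246  0.01  ]
rack_ledge 0.94 [228. 288.] [ 0.5049 -0.0197  0.01  ]
rack_rail 0.68 [222. 252.] [ 0.6079 -0.0332  0.066 ]
pack 0.59 [260. 316.] [0.5216 0.1257 0.01  ]
pack 0.46 [329. 436.] [0.4433 0.4545 0.01  ]
end_tall 0.53 [205. 227.] [ 0.5887 -0.2057  0.01  ]
end_low 0.73 [278. 288.] [0.6158 0.1378 0.01  ]
tin 0.83 [205. 262.] [ 0.5064 -0.1465  0.01  ]
stored_a 0.47 [256. 272.] [0.6026 0.0514 0.01  ]
stored_a 0.43 [221. 246.] [ 0.5826 -0.1103  0.01  ]
```

```bash
python3 - <<'E'
import cv2
i=cv2.imread("pics/top1.png")[130:270,180:400]
cv2.imwrite("pics/topc.png",cv2.resize(i,None,fx=3.6,fy=3.6,interpolation=cv2.INTER_CUBIC))
E
```

```text
(no output)
```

View pics/topc.png

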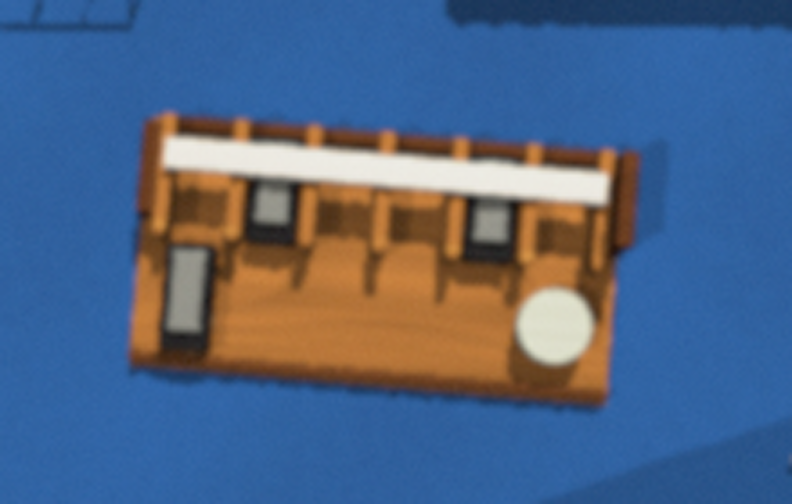

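View pics/scene1.png

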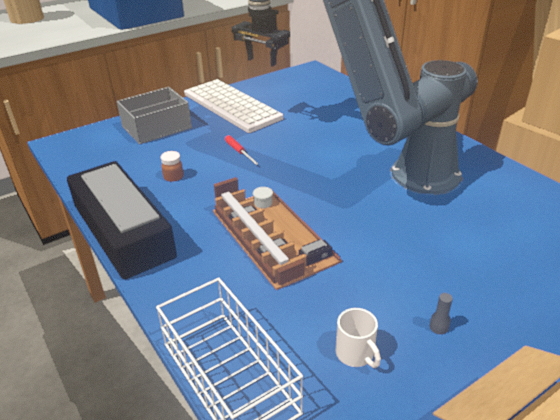

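The tall board is at the right (−y) end, beside the tin (top crop ~(628,200)). The loose pack is at the +y end (~(187,297)), and the third bay from the tall board (y=−27, crop ~(415,222)) is empty. Next I fit the rack pose from the white rail.

```bash
cat >> h.py <<'E'
def railfit(c,zs=.066):
    """white rail end points and width in world"""
    h=cv2.cvtColor(c["image"],cv2.COLOR_BGR2HSV); m=((h[...,1]<50)&(h[...,2]>150)).astype(np.uint8)
    n,l,st,ce=cv2.connectedComponentsWithStats(m)
    best=None
    for i in range(1,n):
        p=np.argwhere(l==i)
        if len(p)<300: continue
        w=np.array([world(c,q,zs)[:2] for q in p]); r=cv2.minAreaRect((w*1000).astype(np.float32))
        if 290<max(r[1])<360 and min(r[1])<45: best=r
    return best
E
python3 - <<'E'
from h import *
c=capture("top");print(railfit(c))
for t in("mug","torch","jar"):
    for m in mark_of(c,t)[:1]: print(t,m["p"],world(c,m["pixel"],0))
for t in ("pack","tin"):
    r=masks_of(c,t)[0];b=r["bbox"];q=np.argwhere(r["region"]);w=np.array([world(c,p,.045)[:2]*1000 for p in q]).astype(np.float32);print(t,r["p"],cv2.minAreaRect(w))
for y in(-150,-81,0,81,150): pass
E
```

```text
((606.8466796875, -29.27667236328125), (323.126220703125, 24.667301177978516), 85.90058898925781)
torch 0.5 [0.43426189 0.44879108 0.        ]
jar 0.94 [ 0.64011411 -0.44481467  0.        ]
pack 0.73 ((512.4693603515625, 113.93701171875), (77.17196655273438, 39.78446578979492), 0.6892813444137573)
tin 0.91 ((493.0699157714844, -154.3808135986328), (53.1119384765625, 55.83470153808594), 0.6878635883331299)
```

Emit:
send_rows(
  moves="0 0 0 0 -6.57; 0 0 0 0 -6.57; 0 0 0 0 -6.57; 0 0 0 0 -6.57; 0 0 0 0 -6.57; 0 0 0 0 -6.57; 0 0 0 0 -6.57; 0 0 0 0 -6.57; 0 0 0 0 -6.57; 0 0 0 0 -6.57; 0 0 0 0 0; 0 0 0 0 0",
)

```text
time_s: 2.2
position: [0.2154, -0.5867, 0.192]
tcp_rot: [[0.997, 0.0, 0.075], [-0.075, 0.0, 0.997], [0.0, -1.0, 0.0]]
force: [0.0, 0.1, 0.5]
opening: 0.167
```

Emit:
send_rows(
  moves="0 19.4 0 24.3 0;0 19.4 0 24.3 0;0 19.4 0 24.3 0;0 19.4 0 24.3 0;0 19.4 0 24.3 0;0 19.4 0 24.3 0;0 19.4 0 24.3 0;0 19.4 0 24.3 0;0 19.4 0 24.3 0;0 19.4 0 24.3 0;0 19.4 0 24.3 0;0 19.4 0 24.3 0;0 19.4 0 24.3 0;0 19.4 0 24.3 0;0 19.4 0 24.3 0;0 19.4 0 24.3 0;0 19.4 0 24.3 0;0 19.4 0 24.3 0;0 0 0 0 0;0 0 0 0 0",
)

```text
time_s: 3.87
position: [0.5961, -0.1743, 0.1919]
tcp_rot: [[0.997, -0.0, 0.071], [-0.071, -0.0, 0.997], [-0.0, -1.0, -0.0]]
force: [-1.0, -0.7, 0.5]
opening: 0.005
```

```bash
cat >> h.py <<'E'
def wrist():
    s=read_state(); c=capture("wrist"); T=np.array(c["tool_from_camera"]); R=np.array(s["tcp_rot"])
    c["rotation"]=R@T[:3,:3]; c["origin"]=R@T[:3,3]+np.array(s["position"]); return s,c
E
python3 - <<'E'
from h import *
s,c=wrist();print(s["position"],s["force"],s["opening"])
cv2.imwrite("pics/w1.png",c["image"])
print(c["origin"])
for t,z in(("rack_bays",.01),("rack_rail",.066),("end_tall",.01),("stored_b",.01)):
  for m in mark_of(c,t)[:2]:print(t,m["p"],m["pixel"],world(c,m["pixel"],z))
E
```

```text
[ 0.59605044 -0.1742726   0.19188868] [-0.97239561 -0.67860704  0.53005767] 0.005399548963127464
[ 0.6028715  -0.09911929  0.38442943]
rack_bays 0.84 [16.4, 212.0] [ 0.54821727 -0.02116253  0.01      ]
rack_bays 0.36 [40.3, 278.1] [ 0.60704274 -0.04549418  0.01      ]
rack_rail 0.84 [4.8, 280.6] [ 0.61011712 -0.02846304  0.066     ]
end_tall 0.98 [202.0, 271.0] [ 0.58871495 -0.20018021  0.01      ]
stored_b 0.61 [111.5, 265.8] [ 0.59056481 -0.10857443  0.01      ]
```

View pics/w1.png

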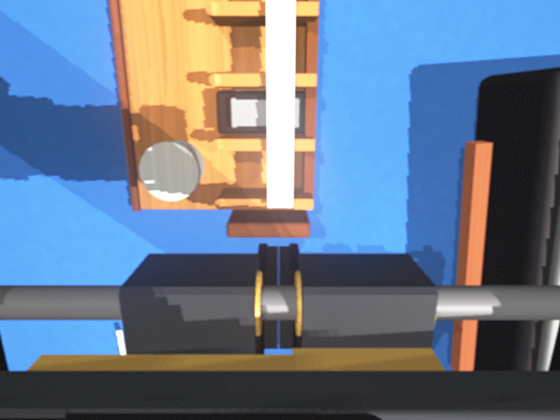

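```bash
python3 - <<'E'
from h import *
s,c=wrist()
h=cv2.cvtColor(c["image"],cv2.COLOR_BGR2HSV); m=((h[...,1]<50)&(h[...,2]>170))
for r in(20,60,100,150,190,200,204,208):
    q=np.where(m[r,255:310])[0]+255
    if len(q): a=world(c,(r,q[0]-.5),.066);b=world(c,(r,q[-1]+.5),.066);print(r,q[0],q[-1],np.round(1000*(a+b)/2,1),np.round(1000*(b-a)[0],1))
print(world(c,(207.5,281),.066), world(c,(211,270),.095), world(c,(235,270),.095))
E
```

```text
20 267 297 [609.4 -41.7  66. ] 24.1
60 267 296 [606.9 -70.7  66. ] 24.0
100 255 300 [ 601.4 -101.2   66. ] 37.8
150 268 295 [ 601.8 -142.4   66. ] 23.8
190 269 295 [ 599.7 -177.4   66. ] 23.7
200 269 295 [ 599.1 -186.5   66. ] 23.9
204 270 294 [ 598.8 -190.1   66. ] 22.2
[ 0.59767173 -0.19328655  0.066     ] [ 0.58890864 -0.18723907  0.095     ] [ 0.58725501 -0.20789907  0.095     ]
```

Emit:
send_rows(
  moves="0 1.7 0 -4.7 0;0 0 20 0 0;0 0 20 0 0;0 0 20 0 0;0 0 20 0 0;0 0 20 0 0;0 0 15 0 0;0 0 5 0 0;0 0 0 0 0;0 0 0 0 0;0 0 2 0 0;0 0 2 0 0;0 0 0 0 0",
)

```text
time_s: 5.25
position: [0.597, -0.1807, 0.0687]
tcp_rot: [[0.997, 0.001, 0.072], [-0.072, -0.001, 0.997], [0.001, -1.0, -0.0]]
force: [-0.1, -0.1, -0.3]
opening: 0.006
```

Emit:
send_rows(
  moves="0 0 1 0 0;0 0 0 0 0;0 0 1 0 0;0 0 0 0 0;0 0 0.5 0 0;0 0 0 0 0",
)

```text
time_s: 5.75
position: [0.5966, -0.1804, 0.0655]
tcp_rot: [[0.997, -0.0, 0.072], [-0.072, 0.0, 0.997], [-0.0, -1.0, 0.0]]
force: [-0.3, 0.5, -0.4]
opening: 0.002
```

Emit:
send_rows(
  moves="0 0 0.7 0 0;0 0 0 0 0;0 0 0 0 0",
)

```text
time_s: 6.0
position: [0.5966, -0.1805, 0.0648]
tcp_rot: [[0.997, -0.0, 0.072], [-0.072, 0.0, 0.997], [-0.0, -1.0, 0.0]]
force: [-0.0, 0.5, 0.2]
opening: 0.003
```

Emit:
send_rows(
  moves="0 0 0.7 0 0;0 0 0 0 0;0 0 0 0 0",
)

```text
time_s: 6.25
position: [0.5966, -0.1805, 0.064]
tcp_rot: [[0.997, -0.0, 0.072], [-0.072, 0.0, 0.997], [-0.0, -1.0, 0.0]]
force: [0.3, 0.3, -0.2]
opening: 0.004
```

```bash
python3 - <<'E'
from h import *
s,c=wrist();cv2.imwrite("pics/w2.png",c["image"])
c=capture("scene");i=c["image"][150:300,190:360];cv2.imwrite("pics/s2.png",cv2.resize(i,None,fx=4,fy=4,interpolation=cv2.INTER_CUBIC))
t=capture("top");r=[world(t,(q,p)) for q,p in((180,300),(178,280),(176,262))];print(np.round(r,4))
print(world(t,(218,290)),world(t,(260,290)))
E
```

```text
[[ 0.5994 -0.0639  0.0602]
 [ 0.6031 -0.011   0.0673]
 [ 0.6084  0.0365  0.0631]]
[ 0.45484538 -0.01866657  0.75572733] [ 0.40097391 -0.01857646  0.77689454]
```

View pics/s2.png

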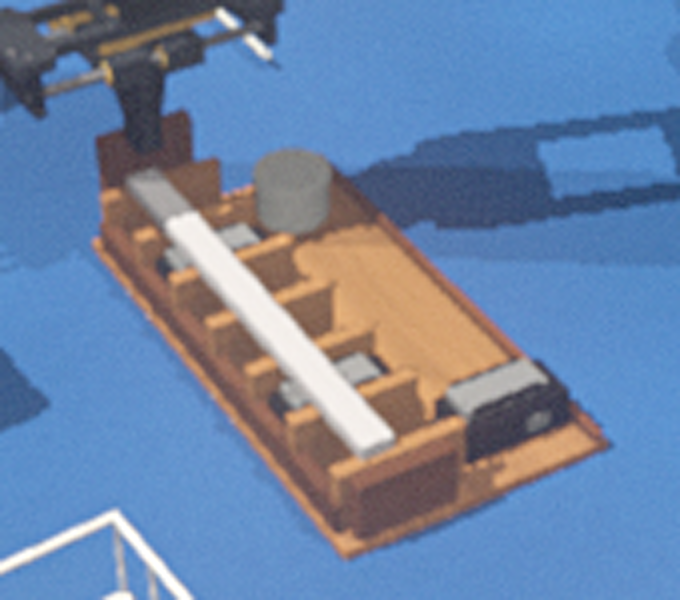

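```bash
cat >> h.py <<'E'
def proj(c,p):
    v=np.array(c["rotation"]).T@(np.array(p)-c["origin"]);K=c["mtx"]
    return np.array([K[1,2]-K[1,1]*v[1]/-v[2], K[0,2]+K[0,0]*v[0]/-v[2]])
E
python3 - <<'E'
from h import *
c=capture("scene")
f=lambda p:np.round((proj(c,p)-[150,190])[::-1]*4)
for z in(.064,.069,.074,.08): print("tip",z,f([.5966,-.1805,z]))
print("rail end near",f([.595,-.191,.066]),"far",f([.618,.133,.066]),"rail at -180",f([.5975,-.1805,.066]))
s,w=wrist();print(world(w,(205,281)))
E
```

```text
tip 0.064 [148. 179.]
tip 0.069 [148. 173.]
tip 0.074 [147. 167.]
tip 0.08 [146. 160.]
rail end near [142. 168.] far [381. 438.] rail at -180 [147. 177.]
[ 0.60148228 -0.1589198   0.06565065]
```

View pics/w2.png

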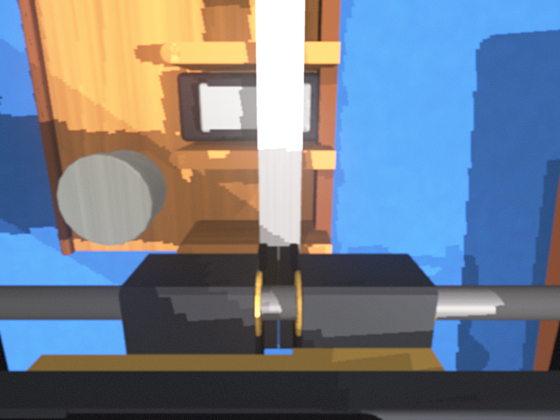

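The wrist view shows the fingers over the rail at (280,250), and the scene crop suggests a gap under the tip at ~(145,155). I'll keep going down in small steps and watch the force.

Emit:
send_rows(
  moves="0 0 0.7 0 0;0 0 0 0 0;0 0 0.7 0 0;0 0 0 0 0;0 0 0 0 0",
)

```text
time_s: 6.92
position: [0.5966, -0.1804, 0.0627]
tcp_rot: [[0.997, -0.0, 0.072], [-0.072, 0.0, 0.997], [-0.0, -1.0, 0.0]]
force: [0.3, 0.3, -0.4]
opening: 0.006
```

```bash
python3 - <<'E'
from h import *
c=capture("scene")
for v in range(120,190,6):
    p=(150+v/4,190+145/4);print(v,np.round(world(c,p)*1000),c["image"][int(p[0]),int(p[1])])
i=c["image"][165:210,205:255];cv2.imwrite("pics/s3.png",cv2.resize(i,None,fx=12,fy=12,interpolation=cv2.INTER_NEAREST))
E
```

```text
120 [ 601. -169.  121.] [79 67 67]
126 [ 602. -167.  117.] [73 64 59]
132 [ 601. -170.  110.] [75 65 63]
138 [ 600. -173.  103.] [75 61 57]
144 [ 601. -172.   99.] [76 59 61]
150 [ 602. -169.   96.] [72 62 60]
156 [ 604. -168.   93.] [70 64 78]
162 [ 591. -195.   68.] [76 69 87]
168 [ 591. -194.   63.] [ 99  98 107]
174 [ 596. -186.   65.] [125 123 128]
180 [ 599. -182.   63.] [151 152 158]
186 [ 602. -176.   63.] [169 169 173]
```

View pics/s3.png

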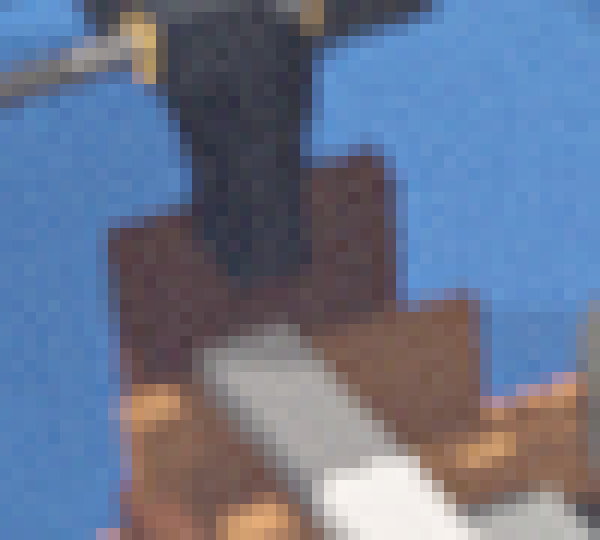

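Emit:
send_rows(
  moves="0 0 1 0 0;0 0 1 0 0;0 0 1 0 0;0 0 1 0 0;0 0 1 0 0;0 0 1 0 0;0 0 1 0 0;0 0 1 0 0;0 0 0 0 0",
)

```text
time_s: 7.72
position: [0.5965, -0.1804, 0.0545]
tcp_rot: [[0.997, -0.0, 0.072], [-0.072, 0.0, 0.997], [-0.0, -1.0, 0.0]]
force: [-0.3, -0.0, -0.7]
opening: 0.006
```

```bash
python3 - <<'E'
from h import *
c=capture("scene")
for q in (142,145,150,155):
  for v in range(150,190,5):
    p=(150+v/4,190+q/4);w=np.round(world(c,p)*1000)
    if w[1]>-190: print(q,v,w,c["image"][int(p[0]),int(p[1])])
E
```

```text
142 150 [ 605. -169.   98.] [72 61 57]
142 155 [ 609. -162.   99.] [74 63 59]
142 160 [ 606. -168.   90.] [68 54 52]
142 165 [ 604. -172.   83.] [74 61 68]
142 180 [ 602. -180.   65.] [143 143 146]
142 185 [ 604. -176.   64.] [161 162 163]
145 150 [ 604. -167.   99.] [75 60 59]
145 155 [ 603. -169.   93.] [70 54 57]
145 160 [ 604. -168.   90.] [70 60 56]
145 165 [ 604. -169.   85.] [74 65 70]
145 180 [ 601. -178.   66.] [153 153 156]
145 185 [ 603. -173.   66.] [167 171 173]
150 150 [ 598. -171.   94.] [77 66 62]
150 155 [ 599. -170.   91.] [73 62 58]
150 160 [ 597. -174.   83.] [81 70 69]
150 165 [ 600. -169.   83.] [80 71 84]
150 175 [ 592. -187.   61.] [135 135 139]
150 180 [ 595. -181.   62.] [150 151 155]
150 185 [ 601. -170.   66.] [168 170 173]
155 150 [ 596. -166.   96.] [78 67 64]
155 155 [ 597. -167.   91.] [78 62 60]
155 160 [ 597. -166.   88.] [69 56 64]
155 175 [ 589. -185.   62.] [139 137 140]
155 180 [ 594. -175.   65.] [145 143 147]
155 185 [ 598. -167.   67.] [162 165 166]
```

Emit:
send_rows(
  moves="0 0 1 0 0;0 0 1 0 0;0 0 1 0 0;0 0 1 0 0;0 0 1 0 0;0 0 1 0 0;0 0 1 0 0;0 0 0 0 0",
)

```text
time_s: 8.43
position: [0.5965, -0.1804, 0.0475]
tcp_rot: [[0.997, -0.0, 0.072], [-0.072, 0.0, 0.997], [-0.0, -1.0, 0.0]]
force: [0.4, 0.1, -0.1]
opening: 0.004
```

Emit:
send_rows(
  moves="0 0 1 0 0;0 0 0 0 0;0 0 1 0 0;0 0 0 0 0",
)

```text
time_s: 8.77
position: [0.5966, -0.1804, 0.0456]
tcp_rot: [[0.997, -0.0, 0.072], [-0.072, 0.0, 0.997], [-0.0, -1.0, 0.0]]
force: [-0.3, -0.2, 0.7]
opening: 0.003
```

Emit:
send_rows(
  moves="0 0 0.7 0 0;0 0 0 0 0;0 0 0 0 0",
)

```text
time_s: 9.02
position: [0.5966, -0.1805, 0.045]
tcp_rot: [[0.997, -0.0, 0.072], [-0.072, 0.0, 0.997], [-0.0, -1.0, 0.0]]
force: [-0.0, 0.5, -1.1]
opening: 0.003
```

Emit:
send_rows(
  moves="0 0 0.7 0 0;0 0 0 0 0;0 0 0 0 0",
)

```text
time_s: 9.27
position: [0.5966, -0.1804, 0.0443]
tcp_rot: [[0.997, -0.0, 0.072], [-0.072, 0.0, 0.997], [-0.0, -1.0, 0.0]]
force: [0.4, -1.1, 0.2]
opening: 0.004
```

```bash
python3 - <<'E'
from h import *
c=capture("scene");s=read_state()
print(s["position"],s["force"],s["joint_positions"])
i=c["image"][165:210,205:255];cv2.imwrite("pics/s4.png",cv2.resize(i,None,fx=12,fy=12,interpolation=cv2.INTER_NEAREST))
E
```

```text
[ 0.5966244  -0.18046194  0.04433773] [-0.67139063  0.05221997 -0.00290143] [-2.70874687e+01  4.09228775e+01  8.88259280e+01  1.22671459e-03
  5.02532321e+01 -2.29428347e+01]
```

View pics/s4.png

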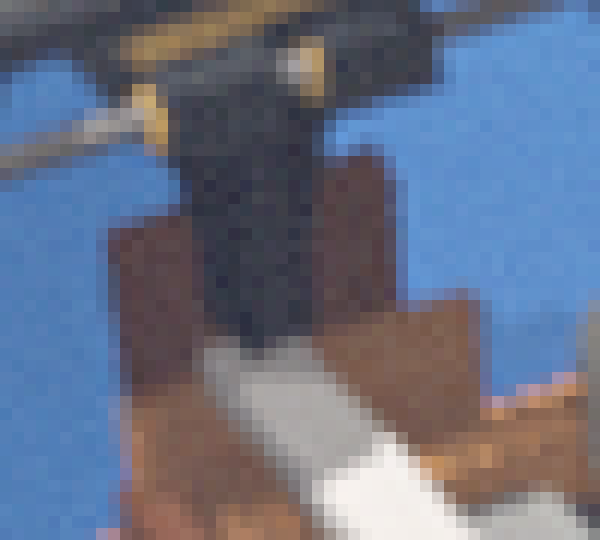

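Emit:
send_rows(
  moves="0 0 0.7 0 0;0 0 0 0 0;0 0 0.7 0 0;0 0 0 0 0;0 0 0 0 0",
)

```text
time_s: 9.73
position: [0.5966, -0.1805, 0.0429]
tcp_rot: [[0.997, -0.0, 0.072], [-0.072, 0.0, 0.997], [-0.0, -1.0, 0.0]]
force: [0.2, 0.1, -0.6]
opening: 0.006
```

Emit:
send_rows(
  moves="0 0 0.7 0 0;0 0 0 0 0;0 0 0.5 0 0;0 0 0 0 0",
)

```text
time_s: 10.07
position: [0.5966, -0.1805, 0.0416]
tcp_rot: [[0.997, -0.0, 0.072], [-0.072, 0.0, 0.997], [-0.0, -1.0, 0.0]]
force: [0.6, 0.1, -0.0]
opening: 0.005
```

Emit:
send_rows(
  moves="0 0 0.6 0 0;0 0 0 0 0;0 0 0 0 0",
)

```text
time_s: 10.32
position: [0.5966, -0.1804, 0.0411]
tcp_rot: [[0.997, -0.0, 0.072], [-0.072, 0.0, 0.997], [-0.0, -1.0, 0.0]]
force: [-0.5, 0.7, -0.0]
opening: 0.007
```

Emit:
send_rows(
  moves="0 0 0.6 0 0;0 0 0 0 0;0 0 0 0 0",
)

```text
time_s: 10.57
position: [0.5966, -0.1804, 0.0405]
tcp_rot: [[0.997, -0.0, 0.072], [-0.072, 0.0, 0.997], [-0.0, -1.0, 0.0]]
force: [-0.0, 0.3, -0.5]
opening: 0.001
```

Emit:
send_rows(
  moves="0 0 0.6 0 0;0 0 0 0 0;0 0 0 0 0",
)

```text
time_s: 10.82
position: [0.5966, -0.1804, 0.0399]
tcp_rot: [[0.997, -0.0, 0.072], [-0.072, 0.0, 0.997], [-0.0, -1.0, 0.0]]
force: [0.3, -0.4, 0.3]
opening: 0.004
```

Emit:
send_rows(
  moves="0 0 0.6 0 0;0 0 0 0 0;0 0 0 0 0",
)

```text
time_s: 11.07
position: [0.5966, -0.1805, 0.0393]
tcp_rot: [[0.997, -0.0, 0.072], [-0.072, 0.0, 0.997], [-0.0, -1.0, 0.0]]
force: [-0.1, -0.1, -0.6]
opening: 0.009
```

Emit:
send_rows(
  moves="0 0 0.6 0 0;0 0 0 0 0;0 0 0 0 0",
)

```text
time_s: 11.32
position: [0.5966, -0.1805, 0.0387]
tcp_rot: [[0.997, -0.0, 0.072], [-0.072, 0.0, 0.997], [-0.0, -1.0, 0.0]]
force: [0.6, -0.3, -0.2]
opening: 0.003
```

Emit:
send_rows(
  moves="0 0 0.6 0 0;0 0 0 0 0;0 0 0 0 0",
)

```text
time_s: 11.57
position: [0.5966, -0.1804, 0.0381]
tcp_rot: [[0.997, -0.0, 0.072], [-0.072, 0.0, 0.997], [-0.0, -1.0, 0.0]]
force: [-0.4, 0.7, 0.3]
opening: 0.004
```

Emit:
send_rows(
  moves="0 0 0.6 0 0;0 0 0 0 0;0 0 0 0 0",
)

```text
time_s: 11.82
position: [0.5966, -0.1805, 0.0375]
tcp_rot: [[0.997, -0.0, 0.072], [-0.072, 0.0, 0.997], [-0.0, -1.0, 0.0]]
force: [-0.4, -0.5, -0.2]
opening: 0.006
```

```bash
python3 - <<'E'
from h import *
c=capture("scene");s=read_state()
print(s["position"],s["force"])
g=c["image"].max(2)
for col in range(220,233): 
    print(col,g[184:202,col], np.round(1000*world(c,(192,col))))
E
```

```text
[ 0.59663387 -0.18045436  0.03751922] [0.44658981 0.96416635 0.29604687]
220 [106  78  82  86  88  88  86  84  82  86  88  82 103 115 123 121 121 123] [ 611. -193.   72.]
221 [ 72  71  75  76  79  77  79  80  80  88 105 107 108 122 123 124 118 126] [ 605. -199.   66.]
222 [ 67  70  72  70  71  65  67  67  73  83 119 131 123 122 120 120 123 128] [ 605. -193.   69.]
223 [ 70  70  74  67  69  67  74  69  70  72 109 136 135 130 129 122 122 120] [ 607. -183.   76.]
224 [ 72  70  68  70  70  70  76  66  72  63  76 106 128 140 134 124 123 123] [ 606. -179.   78.]
225 [ 72  66  71  71  66  65  74  73  65  69  65  78 111 149 157 141 125 126] [ 609. -166.   87.]
226 [ 72  78  70  77  69  71  76  68  78  68  64  67 113 160 172 160 149 129] [ 604. -171.   81.]
227 [ 69  71  76  75  75  74  76  74  77  75  68  81 141 176 178 172 163 148] [ 601. -171.   80.]
228 [ 69  72  75  72  70  79  76  71  70  77  73  95 150 176 174 173 172 168] [ 596. -175.   76.]
229 [ 70  74  74  76  75  70  66  66  75  75  67 101 154 174 175 172 173 174] [ 598. -165.   82.]
230 [ 70  68  68  76  69  68  69  74  71  72  64 112 157 170 170 170 171 176] [ 594. -167.   79.]
231 [ 66  73  72  72  78  78  77  73  80  87  93 119 157 174 171 166 171 171] [ 590. -168.   77.]
232 [ 81  89  86  85  91  84  85  88 103 120 120 122 164 201 201 171 169 170] [ 576. -190.   59.]
```

Emit:
send_rows(
  moves="0 0 1 0 0;0 0 0 0 0;0 0 0 0 0",
)

```text
time_s: 12.12
position: [0.5965, -0.1804, 0.0364]
tcp_rot: [[0.997, -0.0, 0.072], [-0.072, 0.0, 0.997], [-0.0, -1.0, 0.0]]
force: [-0.5, 0.8, -0.0]
opening: 0.009
```

Emit:
send_rows(
  moves="0 0 0.7 0 0;0 0 0 0 0;0 0 0 0 0",
)

```text
time_s: 12.37
position: [0.5967, -0.1805, 0.036]
tcp_rot: [[0.997, 0.0, 0.072], [-0.072, -0.0, 0.997], [0.0, -1.0, -0.0]]
force: [-0.3, -0.0, 1.1]
opening: 0.005
```

Emit:
send_rows(
  moves="0 0 0.7 0 0;0 0 0 0 0;0 0 0 0 0",
)

```text
time_s: 12.62
position: [0.5967, -0.1805, 0.0359]
tcp_rot: [[0.997, 0.0, 0.072], [-0.072, -0.0, 0.997], [0.0, -1.0, -0.0]]
force: [-1.4, 0.4, 5.8]
opening: 0.001
```

Emit:
send_rows(
  moves="0 0 0.7 0 0;0 0 0 0 0;0 0 0 0 0",
)

```text
time_s: 12.87
position: [0.5968, -0.1805, 0.036]
tcp_rot: [[0.997, 0.001, 0.072], [-0.072, -0.0, 0.997], [0.001, -1.0, -0.0]]
force: [-2.0, 0.4, 8.5]
opening: 0.005
```

Contact, 8.5 N at reported z 0.036, so the shut fingertip sits 30 mm above the reported TCP. Now I slide along the rail.

Emit:
send_rows(
  moves="0 0 -0.2 1 0;0 0 0 3 0;0 0 0 4 0;0 0 0 4 0;0 0 0 4 0;0 0 0 4 0;0 0 0 4 0;0 0 0 4 0;0 0 0 4 0;0 0 0 4 0;0 0 0 3 0;0 0 0 1 0",
)

```text
time_s: 13.87
position: [0.6014, -0.1421, 0.0359]
tcp_rot: [[0.997, 0.004, 0.071], [-0.071, -0.003, 0.997], [0.004, -1.0, -0.003]]
force: [-0.5, -4.3, 5.0]
opening: 0.008
```

Emit:
send_rows(
  moves="0 0 0.2 3 0;0 0 0 4 0;0 0 0 4 0;0 0 0 4 0;0 0 0 4 0;0 0 0 4 0;0 0 0 4 0;0 0 0 4 0;0 0 0 4 0;0 0 0 4 0;0 0 0 3 0",
)

```text
time_s: 14.78
position: [0.6047, -0.1006, 0.036]
tcp_rot: [[0.997, 0.005, 0.071], [-0.071, -0.004, 0.997], [0.005, -1.0, -0.004]]
force: [-0.5, -5.8, 6.7]
opening: 0.003
```

Emit:
send_rows(
  moves="0 0 0.1 3 0;0 0 0 4 0;0 0 0 4 0;0 0 0 4 0;0 0 0 4 0;0 0 0 4 0;0 0 0 4 0;0 0 0 4 0;0 0 0 4 0;0 0 0 4 0;0 0 0 3 0;0 0 0 2 0",
)

```text
time_s: 15.78
position: [0.608, -0.0567, 0.0359]
tcp_rot: [[0.997, 0.005, 0.071], [-0.071, -0.004, 0.997], [0.005, -1.0, -0.003]]
force: [-0.5, -4.9, 7.2]
opening: 0.008
```

Emit:
send_rows(
  moves="0 0 -10 0 0;0 0 -25 0 0;0 0 -25 0 0;0 0 -25 0 0;0 0 -25 0 0;0 -17 0 15 0;0 -17 0 15 0;0 -17 0 15 0;0 -17 0 15 0;0 -17 0 15 0;0 -17 0 15 0;0 0 0 0 0;0 0 0 0 0",
)

```text
time_s: 16.87
position: [0.5094, 0.0435, 0.1445]
tcp_rot: [[0.998, -0.001, 0.071], [-0.071, 0.0, 0.998], [-0.001, -1.0, 0.0]]
force: [1.1, -0.4, 0.3]
opening: 0.009
```

```bash
python3 - <<'E'
from h import *
s,c=wrist();print(s["position"],s["force"]);cv2.imwrite("pics/w3.png",c["image"])
for t,z in(("pack",.01),("rack_ledge",.01),("rack_bays",.01),("end_low",.01),("rack_rail",.066)):
  for m in mark_of(c,t)[:1]:print(t,m["p"],m["pixel"],world(c,m["pixel"],z))
r=masks_of(c,"pack")[0];q=np.argwhere(r["region"]);print(r["p"],r["bbox"]);w=np.array([world(c,p,.04)[:2]*1000 for p in q]).astype(np.float32);print(cv2.minAreaRect(w))
d=capture("scene")
for m in mark_of(d,"mug")[:1]:print("mug",m["p"],world(d,m["pixel"],0))
E
```

```text
[0.50941141 0.0434548  0.14451959] [ 1.07054508 -0.4387931   0.31620497]
pack 0.58 [101.2, 281.9] [0.5196074  0.11792278 0.01      ]
rack_ledge 0.88 [256.9, 281.5] [ 0.50968211 -0.02419801  0.01      ]
rack_bays 0.82 [253.8, 322.9] [ 0.54907419 -0.02377016  0.01      ]
end_low 0.95 [58.9, 393.2] [0.61308351 0.14490519 0.01      ]
rack_rail 0.59 [253.0, 322.0] [0.54278847 0.00130551 0.066     ]
0.57 [228.9, 77.5, 333.7, 128.6]
((518.441162109375, 117.08360290527344), (38.51615905761719, 79.92365264892578), 85.99577331542969)
mug 0.74 [0.62376095 0.39059632 0.        ]
```

View pics/w3.png

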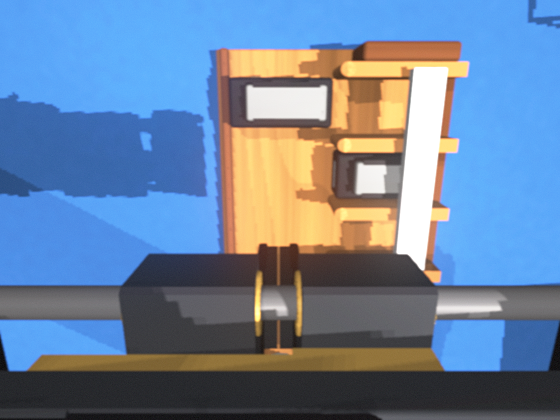

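Wrist view: pack at px (282,102), fitted as 38.5×80 mm at the right yaw, so positions from the wrist camera look reliable. I move to its +y side and come down.

Emit:
send_rows(
  moves="0 0.6 0 19 0;0 0.6 0 19 0;0 0.6 0 19 0;0 0.6 0 19 0;0 0.7 0 19 0;0 0.7 0 19 0;0 0 0 0 0;0 0 25 0 0;0 0 25 0 0;0 0 25 0 0;0 0 25 0 0;0 0 25 0 0;0 0 15 0 0;0 0 5 0 0;0 0 0 0 0;0 0 0 0 0",
)

```text
time_s: 18.65
position: [0.523, 0.1554, -0.0003]
tcp_rot: [[0.997, 0.0, 0.073], [-0.073, -0.0, 0.997], [0.0, -1.0, -0.0]]
force: [-0.0, -0.0, -0.9]
opening: 0.005
```

Emit:
send_rows(
  moves="0 0 4 0 0;0 0 4 0 0;0 0 2 0 0;0 0 0 0 0;0 0 0 0 0",
)

```text
time_s: 19.07
position: [0.5226, 0.1558, -0.0104]
tcp_rot: [[0.997, 0.0, 0.072], [-0.072, 0.0, 0.997], [0.0, -1.0, 0.0]]
force: [0.5, 0.3, -0.1]
opening: 0.003
```

```bash
python3 - <<'E'
from h import *
c=capture("scene");s=read_state();print(s["position"],s["force"])
i=c["image"][165:285,220:370];cv2.imwrite("pics/s5.png",cv2.resize(i,None,fx=5,fy=5,interpolation=cv2.INTER_CUBIC))
E
```

```text
[ 0.52265174  0.15582074 -0.01040508] [-0.37552008  0.27625387 -0.18896599]
```

View pics/s5.png

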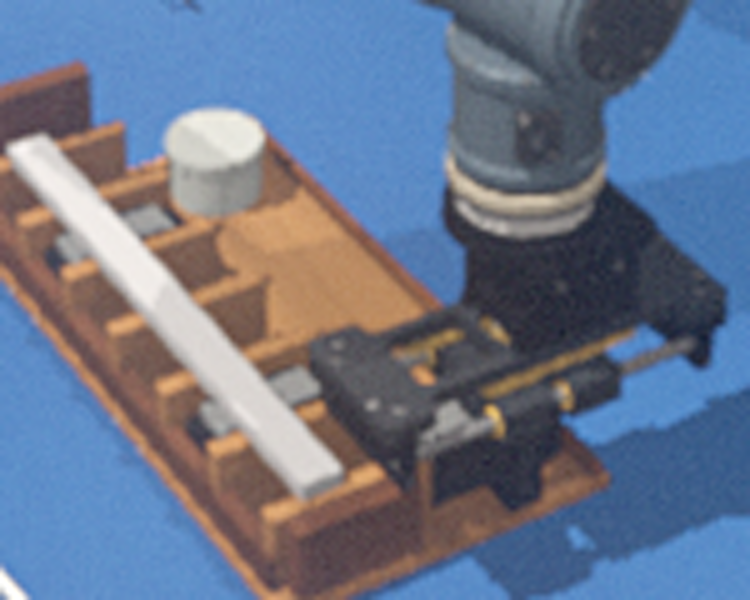

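```bash
python3 - <<'E'
from h import *
c=capture("scene")
for u,v in((320,365),(350,400),(390,440),(405,455),(408,462),(375,425),(340,395),(520,490),(520,500),(515,480)):
    print(u,v,np.round(1000*world(c,(165+v/5,220+u/5))))
E
```

```text
320 365 [617. 128. 128.]
350 400 [618. 154. 126.]
390 440 [620. 187. 127.]
405 455 [611. 186. 112.]
408 462 [609. 186. 106.]
375 425 [621. 177. 129.]
340 395 [618. 145. 122.]
520 490 [527. 165.  30.]
520 500 [526. 164.  23.]
515 480 [530. 165.  39.]
```

Emit:
send_rows(
  moves="0 -1 0 -3 0;0 0 0 -3 0;0 0 0 -3 0;0 0 0 -2 0;0 0 0 -2 0;0 0 0 -3 0;0 0 0 -4 0;0 0 0 -4 0;0 0 0 -4 0;0 0 0 -4 0;0 0 0 -4 0",
)

```text
time_s: 20.08
position: [0.519, 0.1195, -0.0106]
tcp_rot: [[0.997, 0.0, 0.072], [-0.072, 0.0, 0.997], [0.0, -1.0, 0.0]]
force: [0.3, 1.6, 0.9]
opening: 0.002
```

Emit:
send_rows(
  moves="0 0 0 -4 0;0 0 0 -4 0;0 0 0 -4 0;0 0 0 -4 0;0 0 0 -4 0;0 0 0 -4 0;0 0 0 -4 0;0 0 0 -4 0;0 0 0 -4 0;0 0 0 -4 0;0 0 0 -4 0;0 0 0 -4 0",
)

```text
time_s: 21.08
position: [0.5155, 0.0717, -0.0106]
tcp_rot: [[0.997, 0.0, 0.072], [-0.072, 0.0, 0.997], [0.0, -1.0, 0.0]]
force: [0.9, 3.4, 1.8]
opening: 0.004
```

```bash
cat >> h.py <<'E'
def fitpack(c,z=.04):
    for r in masks_of(c,"pack")[:4]:
        w=np.array([world(c,p,z)[:2]*1000 for p in np.argwhere(r["region"])]).astype(np.float32)
        print("pack",round(r["p"],2),np.round(r["bbox"]),cv2.minAreaRect(w))
E
python3 - <<'E'
from h import *
s=read_state();c=capture("top");fitpack(c);print(s["position"],s["force"])
c=capture("scene");fitpack(c,.03);cv2.imwrite("pics/s6.png",cv2.resize(c["image"][165:285,220:370],None,fx=5,fy=5,interpolation=cv2.INTER_CUBIC))
E
```

```text
[ 0.51545172  0.07170935 -0.0106127 ] [0.93225625 3.42888087 1.836243  ]
pack 0.45 [284. 229. 315. 250.] ((517.16845703125, 52.833656311035156), (75.8280258178711, 76.97579956054688), 49.341888427734375)
```

View pics/s6.png

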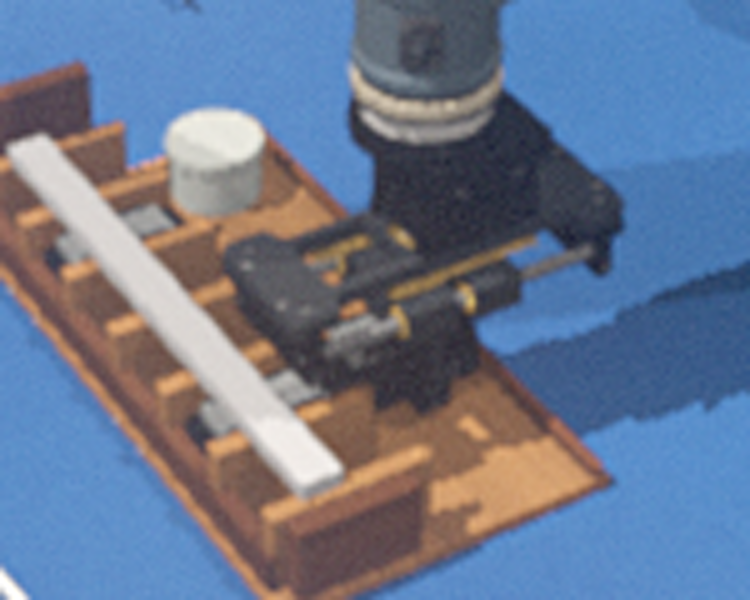

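Emit:
send_rows(
  moves="0 0 0 -4 0;0 0 0 -4 0;0 0 0 -4 0;0 0 0 -4 0;0 0 0 -4 0;0 0 0 -4 0;0 0 0 -4 0;0 0 0 -4 0;0 0 0 -4 0;0 0 0 -4 0",
)

```text
time_s: 22.12
position: [0.5125, 0.0317, -0.0107]
tcp_rot: [[0.997, -0.0, 0.072], [-0.072, -0.0, 0.997], [-0.0, -1.0, -0.0]]
force: [0.9, 0.6, -0.7]
opening: 0.007
```

Emit:
send_rows(
  moves="0 0 0 -4 0;0 0 0 -4 0;0 0 0 -4 0;0 0 0 -4 0;0 0 0 -4 0;0 0 0 -4 0;0 0 0 -4 0;0 0 0 -4 0;0 0 0 -4 0;0 0 0 -4 0;0 0 0 -4 0;0 0 0 -3 0;0 0 0 0 0;0 0 0 0 0",
)

```text
time_s: 23.28
position: [0.5093, -0.0151, -0.0106]
tcp_rot: [[0.997, 0.0, 0.073], [-0.073, -0.0, 0.997], [0.0, -1.0, -0.0]]
force: [0.1, -0.4, 0.3]
opening: 0.005
```

Back off, lift, and look from above with the wrist camera.

Emit:
send_rows(
  moves="0 0 0 6 0;0 0 0 6 0;0 0 -25 0 0;0 0 -30 0 0;0 0 -30 0 0;0 0 -30 0 0;0 0 -30 0 0;0 0 0 -25 0;0 0 0 -25 0;0 0 0 -25 0;0 0 0 -25 0;0 0 0 -25 0;0 0 0 0 0;0 0 0 0 0",
)

```text
time_s: 24.45
position: [0.501, -0.1277, 0.1343]
tcp_rot: [[0.997, 0.0, 0.074], [-0.074, 0.0, 0.997], [0.0, -1.0, 0.0]]
force: [0.8, 0.7, -0.5]
opening: 0.005
```

```bash
python3 - <<'E'
from h import *
s,c=wrist();print(s["position"],s["force"]);cv2.imwrite("pics/w4.png",c["image"]);fitpack(c)
for m in mark_of(c,"rack_bays")[:1]+mark_of(c,"rack_ledge")[:1]+mark_of(c,"rack_rail")[:1]: print(m,world(c,m["pixel"],.01))
E
```

```text
[ 0.50100925 -0.12773351  0.13433748] [ 0.76912642  0.66329757 -0.53785649]
pack 0.72 [220.  66. 333. 118.] ((506.9490661621094, -45.681514739990234), (37.29901885986328, 79.60572052001953), 85.79483032226562)
{'pixel': [56.4, 324.2], 'p': 0.95} [ 0.54742027 -0.02159711  0.01      ]
{'pixel': [63.1, 276.8], 'p': 0.92} [ 0.50947693 -0.02381019  0.01      ]
{'pixel': [50.9, 427.4], 'p': 0.82} [ 0.62910633 -0.02352823  0.01      ]
```

View pics/w4.png

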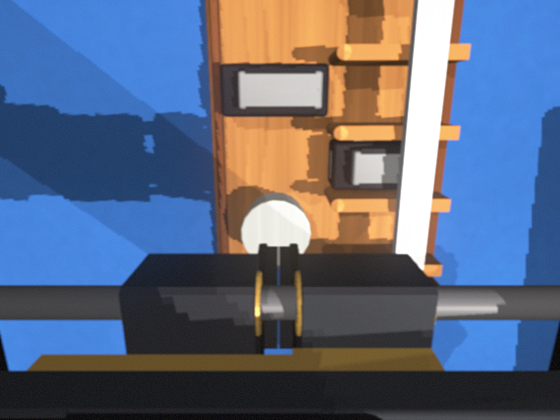

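```bash
python3 - <<'E'
from h import *
s,c=wrist();R=np.array(s["tcp_rot"]);P=np.array(s["position"])
rel=lambda w:np.round(R.T@(np.array(w)-P)*1000,1)
I=c["image"].astype(int)
for col in (350,360,385):
    print(col,"red",I[36:150:1,col,2].tolist()) if col==360 else None
for rc in((51,360),(132,360),(204,360)): print("div",rel(world(c,rc,.056)))
print("pack",rel([.5069,-.0457,.04]), "bay origin net",rel([.5474,-.0216,.01]))
E
```

```text
360 red [156, 159, 158, 158, 158, 160, 161, 160, 157, 157, 177, 223, 243, 247, 246, 246, 245, 246, 246, 246, 246, 246, 246, 246, 247, 248, 242, 180, 102, 76, 75, 71, 86, 110, 123, 122, 121, 119, 121, 122, 123, 120, 122, 120, 119, 120, 121, 121, 121, 119, 119, 117, 122, 119, 121, 131, 150, 162, 161, 158, 157, 158, 160, 160, 159, 160, 160, 159, 158, 159, 158, 159, 158, 158, 158, 160, 158, 158, 159, 159, 161, 159, 160, 157, 159, 159, 158, 160, 149, 122, 95, 103, 174, 242, 249, 247, 246, 246, 246, 246, 246, 246, 246, 247, 247, 249, 243, 176, 84, 50, 59, 65, 70, 58]
div [ 57.2  78.3 107.7]
div [60.4 78.3 53.8]
div [63.7 78.2  0.3]
pack [ 0.4 94.3 80.5] bay origin net [ 39.2 124.3 107.4]
```

Wrist view: the pack is straight, at px (275,90). The third bay lies between the dividers at rows 54.5 and 135.5, so its centre is at row 95. The pack needs about 2 mm more toward −y.

Emit:
send_rows(
  moves="0 0 0 25 0;0 0 0 25 0;0 0 0 25 0;0 0 0 25 0;0 0 0 25 0;0 0 0 0 0;0 0 30 0 0;0 0 30 0 0;0 0 30 0 0;0 0 30 0 0;0 0 15 0 0;0 0 10 0 0;0 0 0 -5 0;0 0 0 -3 0;0 0 0 -2 0;0 0 0 -1.5 0;0 0 0 -1.5 0;0 0 0 -1.5 0;0 0 0 0 0;0 0 0 0 0",
)

```text
time_s: 26.42
position: [0.5095, -0.0173, -0.0102]
tcp_rot: [[0.997, 0.001, 0.072], [-0.072, -0.0, 0.997], [0.001, -1.0, -0.0]]
force: [0.8, 1.3, 0.4]
opening: 0.009
```

Emit:
send_rows(
  moves="0 0 0 6 0;0 0 0 6 0;0 0 -25 0 0;0 0 -30 0 0;0 0 -30 0 0;0 0 -30 0 0;0 0 -30 0 0;0 0 0 -25 0;0 0 0 -25 0;0 0 0 -25 0;0 0 0 -25 0;0 0 0 -25 0;0 0 0 0 0;0 0 0 0 0",
)

```text
time_s: 27.58
position: [0.5005, -0.1304, 0.1341]
tcp_rot: [[0.997, -0.001, 0.074], [-0.074, 0.0, 0.997], [-0.001, -1.0, 0.0]]
force: [-1.1, -0.2, -0.5]
opening: 0.002
```

```bash
cat >> h.py <<'E'
def bay(c,s,cols=(352,360,368)):
    R=np.array(s["tcp_rot"]);P=np.array(s["position"]);rel=lambda w:np.round(R.T@(np.array(w)-P)*1000,1)
    for col in cols:
        b=c["image"][30:160,col,2]>220; n,l=cv2.connectedComponents(b.astype(np.uint8)[:,None]); 
        for i in range(1,n):
            r=np.where(l[:,0]==i)[0]+30
            if len(r)>8: print("div",col,r[0],r[-1],rel(world(c,((r[0]+r[-1])/2,col),.056)))
    for r in masks_of(c,"pack")[:2]:
        w=np.array([world(c,p,.04)[:2]*1000 for p in np.argwhere(r["region"])]).astype(np.float32);q=cv2.minAreaRect(w)
        print("pack",round(r["p"],2),np.round(r["bbox"]),q,rel([q[0][0]/1000,q[0][1]/1000,.04]))
E
python3 - <<'E'
from h import *
s,c=wrist();print(s["position"]);bay(c,s)
# black edges of pack body at several columns
I=c["image"].max(2)
for col in(232,270,300,326): r=np.where(I[55:130,col]<75)[0]+55; print(col,r.min() if len(r) else None,r.max() if len(r) else None)
E
```

```text
[ 0.50052448 -0.1303794   0.13405724]
div 352 40 55 [ 51.6  78.1 109.9]
div 352 122 135 [54.5 78.  56.3]
div 360 40 54 [ 57.   78.1 110.2]
div 360 122 135 [60.2 78.  56.3]
div 368 40 54 [ 62.4  78.1 110.2]
div 368 122 135 [66.  78.  56.3]
pack 0.85 [220.  62. 331. 115.] ((506.3874816894531, -46.56953430175781), (37.83607482910156, 79.10974884033203), 85.7737045288086) [-0.3 94.1 84. ]
pack 0.59 [207.   2. 469. 270.] ((549.114501953125, -95.20806121826172), (207.87632751464844, 189.25711059570312), 85.66619873046875) [45.9 94.  38.6]
232 63 113
270 63 113
300 63 114
326 63 110
```

Emit:
send_rows(
  moves="0 -14 0 14 0;0 -14 0 14 0;0 -14 0 14 0;0 -14 0 14 0;0 -14 0 14 0;0 0 0 13.7 0;0 0 0 0 0;0 0 30 0 0;0 0 30 0 0;0 0 30 0 0;0 0 30 0 0;0 0 15 0 0;0 0 5 0 0;0 0 0 0 0;0 0 0 0 0",
)

```text
time_s: 28.93
position: [0.4376, -0.0413, -0.0054]
tcp_rot: [[0.997, 0.001, 0.072], [-0.072, -0.0, 0.997], [0.001, -1.0, -0.0]]
force: [-0.4, -0.4, -0.8]
opening: 0.007
```

Emit:
send_rows(
  moves="0 3 0 0 0;0 3 0 0 0;0 3 0 0 0;0 3 0 0 0;0 2 0 0 0;0 2 0 0 0;0 2 0 0 0;0 2 0 0 0;0 3 0 0 0;0 3 0 0 0;0 3 0 0 0;0 3 0 0 0;0 3 0 0 0;0 3 0 0 0;0 3 0 0 0",
)

```text
time_s: 30.18
position: [0.4787, -0.0445, -0.0057]
tcp_rot: [[0.997, 0.001, 0.072], [-0.072, -0.0, 0.997], [0.001, -1.0, -0.0]]
force: [0.1, -0.2, -0.7]
opening: 0.005
```

```bash
python3 - <<'E'
from h import *
print(read_state()["force"],read_state()["moment"])
c=capture("scene");cv2.imwrite("pics/s7.png",cv2.resize(c["image"][165:285,220:370],None,fx=5,fy=5,interpolation=cv2.INTER_CUBIC))
t=capture("top");fitpack(t)
E
```

```text
[ 0.06127387 -0.20803176 -0.70701733] [0.04467689 0.09710462 0.00181022]
pack 0.55 [ 96. 234. 116. 251.] ((425.0633239746094, 447.71185302734375), (37.0001220703125, 63.795249938964844), 0.6860024333000183)
```

Emit:
send_rows(
  moves="0 3 0 0 0;0 3 0 0 0;0 3 0 0 0;0 3 0 0 0;0 3 0 0 0",
)

```text
time_s: 30.75
position: [0.4931, -0.0454, -0.0056]
tcp_rot: [[0.997, 0.0, 0.072], [-0.072, 0.0, 0.997], [0.0, -1.0, 0.0]]
force: [-1.9, 1.1, 0.0]
opening: 0.002
```

Emit:
send_rows(
  moves="0 3 0 0 0;0 3 0 0 0;0 3 0 0 0;0 3 0 0 0;0 3 0 0 0",
)

```text
time_s: 31.17
position: [0.5079, -0.0464, -0.0057]
tcp_rot: [[0.997, -0.0, 0.072], [-0.072, 0.0, 0.997], [-0.0, -1.0, 0.0]]
force: [-3.0, -0.4, 1.6]
opening: 0.006
```

Emit:
send_rows(
  moves="0 3 0 0 0;0 3 0 0 0;0 3 0 0 0;0 3 0 0 0;0 3 0 0 0;0 2 0 0 0",
)

```text
time_s: 31.67
position: [0.5258, -0.0479, -0.0056]
tcp_rot: [[0.997, 0.001, 0.072], [-0.072, -0.0, 0.997], [0.001, -1.0, -0.0]]
force: [-1.0, 0.7, -0.3]
opening: 0.004
```

Emit:
send_rows(
  moves="0 1.5 0 0 0;0 1.5 0 0 0;0 1 0 0 0;0 1 0 0 0",
)

```text
time_s: 32.0
position: [0.5296, -0.048, -0.0057]
tcp_rot: [[0.997, -0.001, 0.072], [-0.072, 0.0, 0.997], [-0.001, -1.0, 0.0]]
force: [-2.5, 0.0, 1.7]
opening: 0.004
```

Emit:
send_rows(
  moves="0 1 0 0 0;0 1 0 0 0;0 1 0 0 0",
)

```text
time_s: 32.25
position: [0.5331, -0.0483, -0.0057]
tcp_rot: [[0.997, 0.0, 0.072], [-0.072, -0.0, 0.997], [0.0, -1.0, -0.0]]
force: [-1.7, 0.5, 0.4]
opening: 0.006
```

Emit:
send_rows(
  moves="0 0.8 0 0 0;0 0.8 0 0 0;0 0 0 0 0",
)

```text
time_s: 32.5
position: [0.535, -0.0485, -0.0057]
tcp_rot: [[0.997, 0.001, 0.072], [-0.072, -0.0, 0.997], [0.001, -1.0, -0.0]]
force: [-0.6, 0.7, 0.2]
opening: 0.006
```

Emit:
send_rows(
  moves="0 0.8 0 0 0;0 0.8 0 0 0;0 0 0 0 0",
)

```text
time_s: 32.75
position: [0.5365, -0.0486, -0.0057]
tcp_rot: [[0.997, 0.001, 0.072], [-0.072, -0.0, 0.997], [0.001, -1.0, -0.0]]
force: [0.5, 0.1, -0.5]
opening: 0.0
```

Emit:
send_rows(
  moves="0 0.8 0 0 0;0 0.8 0 0 0;0 0 0 0 0",
)

```text
time_s: 33.0
position: [0.5381, -0.0488, -0.0056]
tcp_rot: [[0.997, 0.001, 0.072], [-0.072, -0.0, 0.997], [0.001, -1.0, -0.0]]
force: [-0.6, 0.1, -0.9]
opening: 0.005
```

Emit:
send_rows(
  moves="0 0.8 0 0 0;0 0.8 0 0 0;0 0 0 0 0",
)

```text
time_s: 33.25
position: [0.5397, -0.0489, -0.0056]
tcp_rot: [[0.997, 0.001, 0.072], [-0.072, -0.0, 0.997], [0.001, -1.0, -0.0]]
force: [-1.8, -0.1, -1.0]
opening: 0.005
```

Emit:
send_rows(
  moves="0 0.8 0 0 0;0 0 0 0 0",
)

```text
time_s: 33.42
position: [0.5403, -0.0489, -0.0057]
tcp_rot: [[0.997, 0.001, 0.072], [-0.072, -0.0, 0.997], [0.001, -1.0, -0.0]]
force: [-1.3, 0.3, -1.1]
opening: 0.005
```

Emit:
send_rows(
  moves="0 0.8 0 0 0;0 0 0 0 0",
)

```text
time_s: 33.58
position: [0.5406, -0.0489, -0.0056]
tcp_rot: [[0.997, -0.0, 0.072], [-0.072, 0.0, 0.997], [-0.0, -1.0, 0.0]]
force: [-2.2, 0.2, 1.0]
opening: 0.007
```

Emit:
send_rows(
  moves="0 0.8 0 0 0;0 0 0 0 0;0 0 0 0 0",
)

```text
time_s: 33.83
position: [0.5406, -0.0488, -0.0057]
tcp_rot: [[0.997, -0.002, 0.072], [-0.072, 0.0, 0.997], [-0.002, -1.0, 0.0]]
force: [-5.0, -0.7, 3.4]
opening: 0.007
```

Emit:
send_rows(
  moves="0 0.6 0 0 0;0 0 0 0 0;0 0 0 0 0",
)

```text
time_s: 34.08
position: [0.5405, -0.0488, -0.0057]
tcp_rot: [[0.997, -0.003, 0.072], [-0.072, 0.0, 0.997], [-0.003, -1.0, 0.0]]
force: [-6.8, -1.5, 4.5]
opening: 0.007
```

The force climbs with no motion, so the pack is at the rear stop. Back off, lift and check.

Emit:
send_rows(
  moves="0 -2 0 0 0;0 -5 0 0 0;0 -10 0 0 0;0 -15 0 0 0;0 -15 0 0 0;0 0 -20 0 0;0 0 -30 0 0;0 0 -30 0 0;0 0 -30 0 0;0 0 -30 0 0;0 8 0 -20 0;0 8 0 -20 0;0 8 0 -20 0;0 8 0 -20 0;0 0 0 0 0;0 0 0 0 0",
)

```text
time_s: 35.42
position: [0.5227, -0.1289, 0.1346]
tcp_rot: [[0.997, 0.003, 0.074], [-0.074, -0.001, 0.997], [0.003, -1.0, -0.001]]
force: [0.4, 0.2, 0.6]
opening: 0.005
```

```bash
python3 - <<'E'
from h import *
s,c=wrist();print(s["position"],s["force"]);cv2.imwrite("pics/w5.png",c["image"]);bay(c,s,())
E
```

```text
[ 0.52273424 -0.12891591  0.13455458] [0.40652008 0.18324771 0.55682929]
pack 0.72 [302.  66. 414. 122.] ((589.975830078125, -53.950408935546875), (38.23522186279297, 82.08667755126953), 85.79611206054688) [61.2 94.7 79.8]
```

View pics/w5.png

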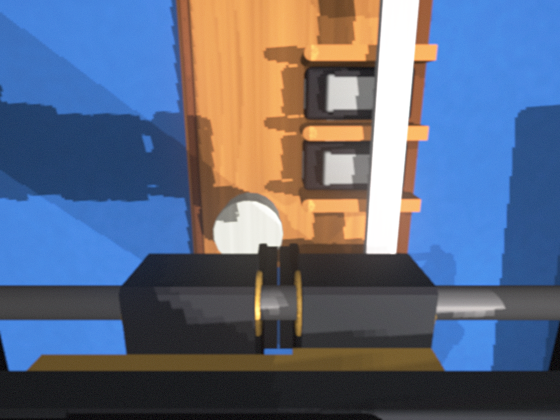

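The pack is home in the third bay (px ~(340,92)). Its front is flush with the stored pack beside it at (335,165), and the tin is unmoved.

```bash
python3 -c "
from rig import *
print(hand_in())"
```

```text
the job is handed in; nothing more can be done
None
```

The loose pack is fully home in the third bay from the tall end board, and I've handed the job in after about 35 s of the 69 s allowed.

- **Counting:** the tall board is at the −y end. With the fingers shut, I ran a fingertip along the rail over bays 1, 2 and 3 from there. It pressed at 5–8 N and I lifted off at the middle of bay 3.
- **Sliding:** I pushed the pack along the ledge from its +y side, low down. A check from the wrist camera called for one 2 mm correction, which left the pack within 1 mm of the bay's centre line.
- **Pushing home:** I pushed it in from the front until it stopped moving and the force rose to about 7 N, so it is against the rear stop.

**Last checks:** the final wrist picture shows the pack straight in the bay, its front level with the stored pack next to it. The tin and that stored pack look unmoved. The arm was lifted clear and touching nothing. I did not take a last look at the other stored pack, or at the mug, jar, torch and screwdriver; the arm never went near those four.

**Disagreements:**
- The shut fingertip is about 30 mm higher than the reported TCP. I found this when it touched the rail, and allowed for it in every later move.
- The top and wrist cameras differed by 2–3 mm on the rail's position and about 6 mm on the pack's, so I used the wrist camera for the fit.

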